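Dress the sealer jaw with the stone

TASK

Take the long dressing stone with the bar handle, lay it flat and lengthwise on the steel jaw of the bench sealer at the end next to the control box, press the sprung jaw down to about half of its travel, and slide the stone along the jaw to the far end in one unbroken stroke, keeping the pressure steady and never bottoming the springs. Then lift the stone off and set it down flat in the wooden tray.

Things in the scene. Friction and masses are not known exactly. Their poses are not given: they have to be found in the camera images.
- dressing_stone: Long dressing stone: grey stone sole 100 x 44 x 14 mm with a centred pale wooden bar handle on top, 80 mm long (x), 24 wide (y), 32 high; 46 mm high in all, 0.25-0.5 kg. Origin: centre of the underside; x along its length, z up. Grip the handle across its width, fingertips above the sole. Not wanted: the 56 mm stone with a round knob and the brush; the three change places.
- jaw_face (a point): Centre of the flat top face of the sealer's steel jaw, a bar 260 mm long (y) and 50 wide (x), 60 mm above the bench at rest; the point sinks with the jaw; z up. Control box (57 mm high, post and upper bar beyond to 90 mm) 25 mm past the -y end: stroke from -y to +y, stone centre from about y -80 to +80 mm (its end flush with the jaw's). Base below: 85 mm wide, top at 34 mm. All fixed to the bench.
- jaw (a joint): How far the jaw is pressed down, in m: 0 at rest, 0.020 bottomed. It goes straight down without tilting on springs: 2 N to start, then 0.6 N per mm (8 N at half travel, 0.010), and comes back up by itself.
- tray: The open wooden tray, fixed to the bench, 170 mm (x) by 210 mm (y) outside, 24 mm high, walls and floor 6 mm thick. Origin: centre of its underside, so the inner floor is 6 mm above it; z up.

How it is judged:
By the outcome, as a careful person would: the job done as asked, in the order asked, and still so for the second after the job is handed in, with the robot touching nothing.
It also fails if it takes over 48 s, if anything falls off the work surface, if the arm or the gripper's body presses on something with over 40 N, if the wrist force passes 120 N, or if a joint passes its speed limit or range.

ROBOT

A 6-joint arm with a two-finger parallel gripper is mounted at the origin on the work surface. World frame = base frame: x ahead of the robot, y to its left, z up, the work surface at z = 0. Lengths are in m, angles in degrees, forces in N, time in s.
With the tool pointing down it reaches from about 0.4 to 0.825 m from the base axis. Payload 7 kg.
Tool frame: the origin (TCP) lies at the very end of the fingers, on their centre line; the grasp point (between the pads) lies hold_point_z behind it (hold_point_z is the distance from the TCP to the grasp point, in m); z points along the fingers, y is the line along which they close (so a half turn about z gives the same grasp; the last joint's range is limited). The gripper opens to 88 mm and grips with 3 to 60 N. Pads are 19 mm wide; open, the fingers measure 130 mm over their backs; the gripper's body (78 mm by 193 mm) begins 47 mm behind the grasp point.
Start: joints at [-55.17, 20.546, 0.682, 0, -70.136, -16.507], TCP at [0.212, -0.641, 0.227] pointing down, gripper open.
Joint ranges: [-176.03, 176.03], [-82.01, 121.73], [-58.28, 71.71], [-173.87, 95.51], [-174.79, -0.11], [-173.66, 173.66]. Speed limits (degrees/s): [136.94, 136.94, 172.46, 180, 180, 180].

INTERFACE

Orientations are given as [roll, pitch, yaw] about the fixed x, y, z axes, in that order (R = Rz(yaw) Ry(pitch) Rx(roll)).
In Python, from plant import get_obs, snapshot, close_job, hold_point_z gives the robot as it stands.
- The arm moves only by the tool play_rows, never from a script. Its argument "commands" is a list that holds one entry, the list of rows, each a list of 7 numbers: the shift along the tool's x, y, z in cm, then the turn, a rotation vector about the tool's x, y, z in degrees, then the opening, from 0 (shut) to 1 (fully open). In form: [[[x, y, z, ax, ay, az, fingers], ...]]. A call has 1 to 20 rows; each row is the pose to reach, as a shift and turn from the pose commanded when the call began, along the tool's axes at that moment; what a row does not reach only later rows make up. A row lasts 1/12 s, in which the tool goes at most 41.7 mm and 7.16 degrees, less where a joint would pass 70% of its speed; a pose out of reach is approached as far as the arm can. A call with a gripper value outside its range is refused whole. The fingers move at their own pace and stop on an object; the grip force is fixed at half the most. Time passes only in rows, so rows that repeat a pose let the fingers close. It gives the time, the measured TCP pose, the force, the opening and the grip force at its end, in the units of the state.
- get_obs(): the state, without advancing time (a new reading comes with each control period).
- snapshot(name): name is "scene" or "top" or "wrist"; returns a dict with "frame" (420x560x3 uint8, red, green, blue), "camera_matrix" (3x3 intrinsics, pixels), "origin" and "attitude" of the camera in the world. Camera axes: x right, y down, z forward; pixel columns grow to the right and rows downward; lengths in m; the calibration is good to about 2 mm. A picture is of the moment at which its call begins. There is no depth.
- close_job(): hands the job in; it is judged then, once.
The state is a dict: "clock": time; "joint_pos": joint angles; "qvel": joint speeds; "tau": joint torques, N m; "tool_pos": TCP position; "orientation": TCP orientation; "force": force on the tool from outside, world axes, zero at the start; "moment": the same for the moment, N m; "opening": finger opening in m; "gripper_force": force on a finger pad.
Only numpy, scipy, OpenCV 4.12 (cv2) and the standard library are available. Lean on these libraries where they do the work, as an engineer would, in place of code of your own. Each camera call takes 0.05 s, during which the arm holds its last target. There are 200 camera calls.

## Working session

There is one attempt and no reset: what is moved stays moved. The work goes in short steps, Python scripts to look and compute and a tool call to move; the robot and the scene stay as the last step left them, time stands still between calls to the robot, and variables do not carry over. Pictures are saved under pics/ and viewed, at most 10 in all, crops included, and the job is handed in when it is done.

Besides the shell and the picture viewer there is one more tool, called as a command line: name --argument value ..., lists and objects as JSON in quotes. play_rows: Moves the arm, as the interface text tells. Its arguments: {"type":"object","properties":{"commands":{"type":"array","items":{"type":"array","items":{"type":"array","items":{"type":"number"}}}}},"required":["commands"]}

```bash
mkdir -p pics; ls; python3 - <<'E'
from plant import *
import cv2,numpy as np
print(hold_point_z, get_obs())
for n in ("top","scene"):
    s=snapshot(n); cv2.imwrite(f"pics/{n}0.png",s["frame"][:,:,::-1]); np.savez(f"{n}0.npz",**s)
    print(n,s["camera_matrix"],s["origin"],s["attitude"])
E
```

```text
pics
0.0188 {'clock': 0.0, 'joint_pos': array([-5.51696995e+01,  2.05913401e+01,  6.33721441e-01, -2.15784720e-02,
       -7.01352085e+01, -1.65071667e+01]), 'qvel': array([-0.02769456,  0.03929647, -0.01901297, -0.10833785, -0.04557625,
       -0.0228319 ]), 'tau': array([ 2.59520284e-04, -5.82711554e+01,  2.93058801e+01,  6.99719220e+00,
        7.02770718e-03, -1.38980645e-04]), 'tool_pos': array([ 0.21203516, -0.64031516,  0.22561877]), 'orientation': array([ 1.79905234e+02, -6.92922170e-03, -1.61684209e+02]), 'force': array([ 0.23614918,  1.16764673, -0.14948928]), 'moment': array([ 0.0226095 , -0.03403791,  0.03049765]), 'gripper_force': 0.0, 'opening': 0.08786960924377664}
top [[398.55991595   0.         283.13191553]
 [  0.         398.55991595 211.18162818]
 [  0.           0.           1.        ]] [0.45330705 0.08407107 0.72356002] [-171.4763725     2.50900686  -88.86991939]
scene [[514.98362533   0.         280.0955775 ]
 [  0.         514.98362533 205.60483439]
 [  0.           0.           1.        ]] [ 1.15349374 -0.12966806  0.66669548] [-132.05493231    0.96385871   68.03172807]
```

View pics/top0.png

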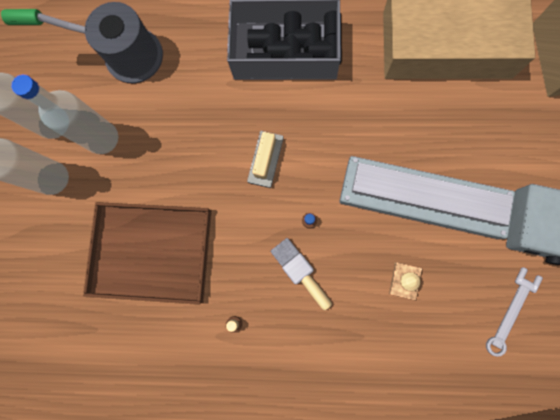

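View pics/scene0.png

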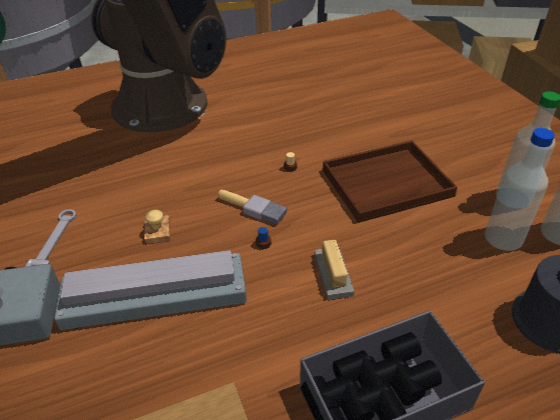

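The top view shows the long stone with its bar handle at about (266,160). The sealer jaw runs from (355,175) to (512,208) with the control box at the right (the -y end). The tray spans (90-210, 205-300). The short knob stone is at (407,282) and the brush at (300,272). The scene view agrees: handle at (335,262), jaw from (62,290) to (235,265), tray at (390,180).

```bash
cat > h.py <<'E'
import numpy as np,cv2
from scipy.spatial.transform import Rotation as Ro
def cam(s): return s["camera_matrix"],s["origin"],Ro.from_euler("xyz",s["attitude"],degrees=True).as_matrix()
def cast(s,uv,z):
    K,o,R=cam(s); d=(R@np.linalg.inv(K)@np.c_[np.atleast_2d(uv),np.ones(len(np.atleast_2d(uv)))].T).T
    return o+d*((z-o[2])/d[:,2])[:,None]
def proj(s,P):
    K,o,R=cam(s); c=(np.atleast_2d(P)-o)@R; p=c@K.T; return p[:,:2]/p[:,2:]
def blob(s,lo,hi,roi):
    x0,y0,x1,y1=roi; hsv=cv2.cvtColor(s["frame"],cv2.COLOR_RGB2HSV)
    m=cv2.inRange(hsv,lo,hi); k=np.zeros_like(m); k[y0:y1,x0:x1]=m[y0:y1,x0:x1]
    cs,_=cv2.findContours(k,cv2.RETR_EXTERNAL,cv2.CHAIN_APPROX_NONE)
    return max(cs,key=cv2.contourArea)[:,0,:].astype(float)
def rect(P):
    (c,wh,a)=cv2.minAreaRect((P[:,:2]*1000).astype(np.float32)); 
    if wh[0]<wh[1]: wh=wh[::-1]; a+=90
    return np.round(c,1),np.round(wh,1),round((a+90)%180-90,1)
E
python3 - <<'E'
from h import *
t=np.load("top0.npz"); s=np.load("scene0.npz")
for nm,d,px in (("top",t,[(264,155),(254,180),(430,190),(348,190),(430,210),(150,250),(100,212),(207,250)]),("scene",s,[(332,255),(340,285),(150,278),(150,305),(390,180)])):
    h=cv2.cvtColor(d["frame"],cv2.COLOR_RGB2HSV); print(nm,[(p,h[p[1],p[0]].tolist()) for p in px])
def tryb(n,d,lo,hi,roi,z):
    try: 
        c=blob(d,lo,hi,roi); print(n,rect(cast(d,c,z)),cv2.boundingRect(c.astype(np.int32)))
    except Exception as e: print(n,e)
tryb("handle top",t,(15,60,130),(35,160,255),(240,120,295,195),.046)
tryb("handle scene",s,(15,60,130),(35,160,255),(305,230,360,300),.046)
tryb("sole top",t,(0,0,60),(180,70,255),(240,120,295,195),.014)
tryb("jaw top",t,(110,5,120),(160,60,255),(335,145,515,240),.060)
tryb("jaw scene",s,(110,5,120),(160,60,255),(50,245,250,330),.060)
tryb("base top",t,(85,15,80),(180,90,255),(335,145,505,240),.034)
# tray corners by hand-off outer rim
for d,c in ((t,[(96,203),(211,207),(202,303),(85,296)]),(s,[(323,165),(411,144),(455,187),(362,215)])):
    P=cast(d,np.array(c,float),.024); print("tray",P[:,:2].round(3).tolist(),P.mean(0).round(3), [round(float(np.linalg.norm(P[i]-P[i-1])),3) for i in range(4)])
E
```

```text
top [((264, 155), [22, 78, 246]), ((254, 180), [23, 13, 182]), ((430, 190), [131, 10, 209]), ((348, 190), [99, 22, 189]), ((430, 210), [96, 19, 137]), ((150, 250), [10, 131, 134]), ((100, 212), [10, 130, 55]), ((207, 250), [11, 127, 70])]
scene [((332, 255), [19, 116, 220]), ((340, 285), [20, 117, 83]), ((150, 278), [129, 11, 163]), ((150, 305), [95, 26, 106]), ((390, 180), [9, 164, 98])]
handle top (array([656.3, 152.8]), array([81.9, 24.3]), -12.3) (252, 132, 23, 45)
handle scene (array([663.7, 152.1]), array([85.8, 23.4]), -12.5) (323, 239, 25, 40)
sole top (array([656.6, 152.8]), array([101.3,  46.1]), -12.1) (247, 131, 36, 57)
jaw top (array([ 589.1, -132.8]), array([260.8,  56.7]), 78.0) (352, 163, 161, 62)
jaw scene (array([ 590.7, -129. ]), array([267.3,  48.9]), 77.8) (61, 251, 176, 47)
base top (array([ 584.9, -129.1]), array([282.6,  85.1]), 77.7) (341, 157, 164, 81)
tray [[0.568, 0.458], [0.564, 0.246], [0.395, 0.254], [0.402, 0.463]] [0.482 0.355 0.024] [0.166, 0.212, 0.169, 0.209]
tray [[0.408, 0.254], [0.416, 0.457], [0.571, 0.457], [0.571, 0.254]] [0.491 0.355 0.024] [0.162, 0.204, 0.155, 0.202]
```

```bash
cat >> h.py <<'E'
def shift(p0,yaw0,p1,yaw1):
    "commanded pose (tool down) -> target; tool-axes cm and tool z turn"
    R=Ro.from_euler("xyz",[180,0,yaw0],degrees=True); T=Ro.from_euler("xyz",[180,0,yaw1],degrees=True)
    print("cm",(R.inv().apply(np.array(p1)-p0)*100).round(2),"turn",(R.inv()*T).as_rotvec(degrees=True).round(2))
E
python3 - <<'E'
from h import *
shift([.212,-.641,.227],-161.68,[.656,.153,.12],-192.2)
t=np.load("top0.npz")["frame"][140:250,335:535,::-1]; s=np.load("scene0.npz")["frame"][235:335,50:250,::-1]
im=np.vstack([cv2.resize(t,None,fx=3,fy=3,interpolation=cv2.INTER_CUBIC)[:300],cv2.resize(s,None,fx=3,fy=3,interpolation=cv2.INTER_CUBIC)[:300]])
cv2.imwrite("pics/jaw.png",im)
E
```

```text
cm [-67.11  61.42  10.7 ] turn [ 0.   -0.   30.52]
```

View pics/jaw.png

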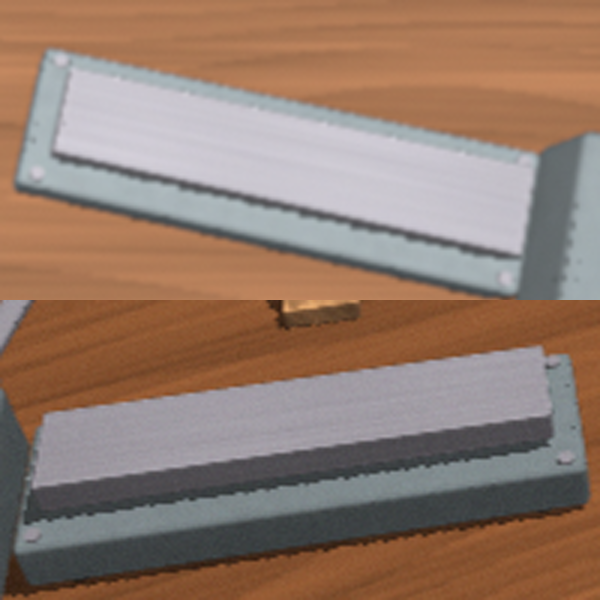

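The crop shows the jaw's top face with corners at (70,67), (537,163), (520,252) and (55,152) in the upper half (top view). In the lower half (scene view) they are at (45,413), (543,347), (550,415) and (35,487).

```bash
python3 - <<'E'
from h import *
t=np.load("top0.npz"); s=np.load("scene0.npz")
a=np.array([(70,67),(537,163),(520,252),(55,152)])/3+[335,140]
b=(np.array([(45,413),(543,347),(550,415),(35,487)])-[0,300])/3+[50,235]
for d,c in ((t,a),(s,b)):
    P=cast(d,c-.33,.06); print(P[:,:2].round(4).tolist(),P.mean(0).round(4),[round(float(np.linalg.norm(P[i]-P[i-1])),3) for i in range(4)], rect(P))
E
```

```text
[[0.6386, -0.0108], [0.586, -0.2658], [0.5364, -0.2536], [0.5893, -0.002]] [ 0.5876 -0.1331  0.06  ] [0.05, 0.26, 0.051, 0.257] (array([ 587.3, -133.2]), array([260.4,  51. ]), 78.4)
[[0.5384, -0.2532], [0.5944, -0.0009], [0.6412, -0.0122], [0.5866, -0.2619]] [ 0.5901 -0.132   0.06  ] [0.049, 0.258, 0.048, 0.256] (array([ 590.3, -132.3]), array([258.5,  48.9]), 77.5)
```

play_rows --commands '[[[-3,2.7,0,0,0,2,0.75],[-7,6.4,0,0,0,6,0.75],[-11,10,0,0,0,12,0.75],[-15,13.7,0,0,0,19,0.75],[-19,17.3,0,0,0,26,0.75],[-22.5,20.6,0,0,0,30.5,0.75],[-26,23.8,0,0,0,30.5,0.75],[-29.5,27,0,0,0,30.5,0.75],[-33,30.2,0,0,0,30.5,0.75],[-36.5,33.4,0,0,0,30.5,0.75],[-40,36.6,0,0,0,30.5,0.75],[-43.5,39.8,1,0,0,30.5,0.75],[-47,43,2,0,0,30.5,0.75],[-50.5,46.2,4,0,0,30.5,0.75],[-54,49.4,6,0,0,30.5,0.75],[-57.5,52.6,8,0,0,30.5,0.75],[-61,55.8,8,0,0,30.5,0.75],[-64,58.6,8,0,0,30.5,0.75],[-66.1,60.5,8,0,0,30.5,0.75],[-67.1,61.4,8,0,0,30.5,0.75]]]'

```text
clock: 1.77
tool_pos: [0.6119, 0.0755, 0.1575]
orientation: [-180.0, -0.1, 167.8]
force: [1.0, -1.4, 0.1]
opening: 0.0657
gripper_force: 0.0
```

play_rows --commands '[[[0,0,0,0,0,0,0.75],[0,0,0,0,0,0,0.75],[0,0,0,0,0,0,0.75]]]'

```text
clock: 2.02
tool_pos: [0.6111, 0.0737, 0.1576]
orientation: [-180.0, -0.1, 167.9]
force: [-1.2, -0.4, -0.1]
opening: 0.0661
gripper_force: 0.0
```

```bash
python3 - <<'E'
from h import *
from plant import *
o=get_obs(); p=o["tool_pos"]; print(p,o["orientation"],o["joint_pos"].round(1),o["force"])
shift(p,167.8,[.656,.153,.09],167.8)
s=snapshot("wrist"); np.savez("w1.npz",**s); cv2.imwrite("pics/w1.png",s["frame"][:,:,::-1])
for f in((15,60,130),(35,160,255)),: 
    c=blob(s,*f,(0,0,560,420)); print(rect(cast(s,c,.046)),cv2.boundingRect(c.astype(np.int32)))
E
```

```text
[0.61113666 0.07372    0.15762587] [-1.79951079e+02 -8.20810798e-02  1.67860286e+02] [  25.    18.   -12.5   -0.   -59.6 -127.2] [-1.18158968 -0.39804533 -0.06093237]
cm [-2.71  8.7   6.76] turn [0. 0. 0.]
(array([452.2, -79.8]), array([43.9, 41.2]), -12.2) (0, 4, 61, 68)
```

View pics/w1.png

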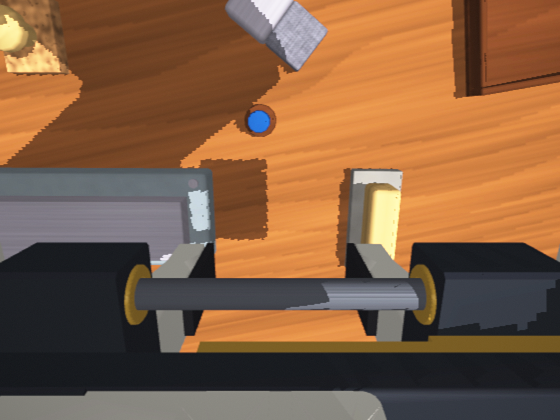

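The wrist view shows the stone ahead on the tool's +y side, handle at (382,215) px, with clear bench around it. This agrees with the top-view fix, so I'll go in.

play_rows --commands '[[[-0.8,2.5,0,0,0,0,0.75],[-1.7,5.5,1,0,0,0,0.75],[-2.4,7.8,3,0,0,0,0.75],[-2.7,8.7,5,0,0,0,0.75],[-2.7,8.7,7,0,0,0,0.75],[-2.7,8.7,9,0,0,0,0.75],[-2.7,8.7,10.5,0,0,0,0.75],[-2.7,8.7,11.5,0,0,0,0.75],[-2.7,8.7,12.5,0,0,0,0.75],[-2.7,8.7,13.2,0,0,0,0.75],[-2.7,8.7,13.7,0,0,0,0.75],[-2.7,8.7,14,0,0,0,0.75],[-2.7,8.7,14,0,0,0,0.75],[-2.7,8.7,14,0,0,0,0.75]]]'

```text
clock: 3.23
tool_pos: [0.6567, 0.153, 0.0189]
orientation: [180.0, 0.0, 167.8]
force: [-0.2, 0.3, -0.4]
opening: 0.0658
gripper_force: 0.0
```

```bash
python3 - <<'E'
from h import *
from plant import *
o=get_obs(); print(o["tool_pos"],o["orientation"],o["force"])
s=snapshot("top"); c=snapshot("scene")
im=np.hstack([cv2.resize(s["frame"][90:230,190:340,::-1],(400,373)),cv2.resize(c["frame"][170:310,260:410,::-1],(400,373))])
cv2.imwrite("pics/g1.png",im)
E
```

```text
[0.65671421 0.15302985 0.01889414] [1.79979502e+02 3.28247891e-02 1.67829507e+02] [-0.15472523  0.29622851 -0.4364304 ]
```

View pics/g1.png

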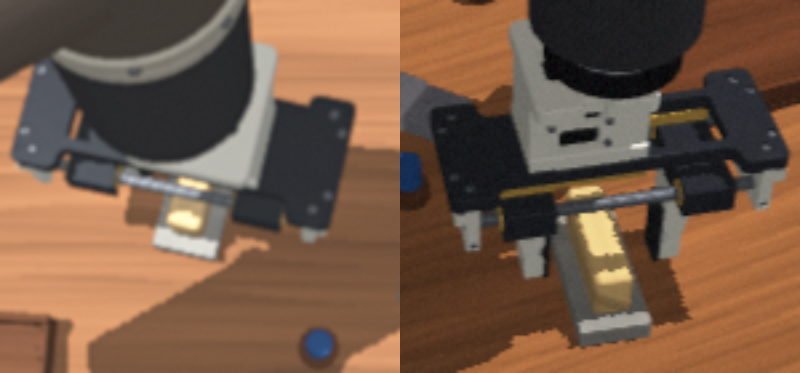

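Both fingers straddle the handle, at (190,205) in the left crop and (600,240) in the right, and the tips are above the sole. I'll lower 2 mm, close and lift.

play_rows --commands '[[[0,0,0.2,0,0,0,0.75],[0,0,0.2,0,0,0,0],[0,0,0.2,0,0,0,0],[0,0,0.2,0,0,0,0],[0,0,0.2,0,0,0,0],[0,0,0.2,0,0,0,0],[0,0,0.2,0,0,0,0],[0,0,0.2,0,0,0,0],[0,0,0.2,0,0,0,0],[0,0,0.2,0,0,0,0]]]'

```text
clock: 4.17
tool_pos: [0.6564, 0.1529, 0.0164]
orientation: [-180.0, -0.0, 167.8]
force: [0.8, -0.1, -0.5]
opening: 0.0239
gripper_force: 30.0
```

play_rows --commands '[[[0,0,-0.5,0,0,0,0],[0,0,-1.5,0,0,0,0],[0,0,-3,0,0,0,0],[0,0,-5,0,0,0,0],[0,0,-7,0,0,0,0],[0,0,-9,0,0,0,0],[0,0,-11,0,0,0,0],[0,0,-12.3,0,0,0,0],[0,0,-13,0,0,0,0],[0,0,-13,0,0,0,0],[0,0,-13,0,0,0,0],[0,0,-13,0,0,0,0]]]'

```text
clock: 5.17
tool_pos: [0.6556, 0.1527, 0.1451]
orientation: [-179.9, -0.1, 167.8]
force: [0.7, -0.1, -5.0]
opening: 0.0243
gripper_force: 30.0
```

```bash
python3 - <<'E'
from h import *
from plant import *
o=get_obs(); print(o["tool_pos"],o["orientation"],o["force"],o["opening"])
th=np.radians(78); v=np.array([np.cos(th),np.sin(th),0]); J=np.array([.589,-.1327,0])
for k in(-.08,.08): print(J+k*v)
shift([.6564,.153,.1467],167.8,J-.08*v+[0,0,.1467],258)
E
```

```text
[0.65556542 0.15268482 0.14514191] [-1.79947083e+02 -1.04505318e-01  1.67807320e+02] [ 0.67496259 -0.05078719 -5.00248894] 0.024317469930761254
[ 0.57236706 -0.21095181  0.        ]
[ 0.60563294 -0.05444819  0.        ]
cm [  0.52 -37.35  -0.  ] turn [  0.    0.  -90.2]
```

play_rows --commands '[[[0,-1,0,0,0,-3,0],[0,-2.5,0,0,0,-8,0],[0,-4.5,0,0,0,-14,0],[0,-7,0,0,0,-20,0],[0,-10,0,0,0,-26,0],[0,-13,0,0,0,-32,0],[0,-16,0,0,0,-38,0],[0,-19,0,0,0,-44,0],[0,-22,0,0,0,-50,0],[0,-25,0,0,0,-56,0],[0,-28,0,0,0,-62,0],[0.2,-30.5,0,0,0,-68,0],[0.3,-33,0,0,0,-74,0],[0.4,-35,0,0,0,-80,0],[0.5,-36.5,0,0,0,-85,0],[0.5,-37.1,0,0,0,-89,0],[0.5,-37.3,0,0,0,-90.2,0],[0.5,-37.3,0,0,0,-90.2,0],[0.5,-37.3,0,0,0,-90.2,0],[0.5,-37.3,0,0,0,-90.2,0]]]'

```text
clock: 6.83
tool_pos: [0.5729, -0.21, 0.146]
orientation: [180.0, -0.0, -102.0]
force: [-0.3, 0.5, -2.4]
opening: 0.0238
gripper_force: 30.0
```

```bash
python3 - <<'E'
from h import *
from plant import *
o=get_obs(); print(o["tool_pos"],o["orientation"],o["force"],o["joint_pos"].round(1))
s=snapshot("top"); c=snapshot("scene")
im=np.hstack([cv2.resize(s["frame"][120:270,330:560,::-1],(400,261)),cv2.resize(c["frame"][190:340,0:230,::-1],(400,261))])
cv2.imwrite("pics/j1.png",cv2.resize(im,None,fx=1,fy=1))
E
```

```text
[ 0.57286034 -0.21000041  0.14600268] [ 1.79962005e+02 -6.43059677e-04 -1.02040400e+02] [-0.34469807  0.5306581  -2.43788937] [ -1.8  18.1 -14.   -0.  -57.9 -10.2]
```

View pics/j1.png

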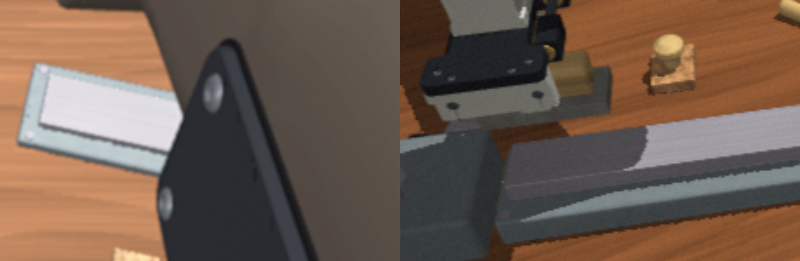

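The gripper holds the stone level and lengthwise above the box end of the jaw; the stone is at (590,85) in the right crop and the jaw's near end at (510,165). Now I'll descend to just above contact.

play_rows --commands '[[[0,0,1,0,0,0,0],[0,0,2.5,0,0,0,0],[0,0,4,0,0,0,0],[0,0,5.2,0,0,0,0],[0,0,6,0,0,0,0],[0,0,6.4,0,0,0,0],[0,0,6.5,0,0,0,0],[0,0,6.5,0,0,0,0],[0,0,6.5,0,0,0,0],[0,0,6.5,0,0,0,0]]]'

```text
clock: 7.77
tool_pos: [0.5734, -0.2107, 0.0822]
orientation: [-179.9, 0.0, -102.0]
force: [0.0, -0.2, -4.4]
opening: 0.0237
gripper_force: 30.0
```

play_rows --commands '[[[0,0,0.2,0,0,0,0],[0,0,0.4,0,0,0,0],[0,0,0.5,0,0,0,0],[0,0,0.5,0,0,0,0],[0,0,0.5,0,0,0,0]]]'

```text
clock: 8.18
tool_pos: [0.5729, -0.2106, 0.0764]
orientation: [-180.0, -0.0, -102.0]
force: [0.6, -0.3, -3.8]
opening: 0.0241
gripper_force: 30.0
```

play_rows --commands '[[[0,0,0.15,0,0,0,0],[0,0,0.3,0,0,0,0],[0,0,0.4,0,0,0,0],[0,0,0.4,0,0,0,0],[0,0,0.4,0,0,0,0]]]'

```text
clock: 8.6
tool_pos: [0.5729, -0.2107, 0.0726]
orientation: [-180.0, -0.0, -102.0]
force: [-1.4, -0.1, 0.2]
opening: 0.0236
gripper_force: 30.0
```

```bash
python3 - <<'E'
from plant import *
import numpy as np
A=[]
for i in range(6):
    snapshot("top"); o=get_obs(); A.append([*o["tool_pos"],*o["force"],*o["moment"]])
A=np.array(A);print(A.mean(0).round(4),A.std(0).round(4),o["clock"])
E
```

```text
[ 5.729e-01 -2.107e-01  7.260e-02 -9.045e-01  6.669e-01  5.925e-01
  1.562e-01  4.741e-01  9.000e-04] [0.     0.     0.     0.2034 0.1806 0.2596 0.025  0.042  0.0372] 8.9
```

play_rows --commands '[[[0,0,0.2,0,0,0,0],[0,0,0.4,0,0,0,0],[0,0,0.55,0,0,0,0],[0,0,0.6,0,0,0,0],[0,0,0.6,0,0,0,0],[0,0,0.6,0,0,0,0]]]'

```text
clock: 9.4
tool_pos: [0.573, -0.2107, 0.0666]
orientation: [-180.0, -0.0, -102.0]
force: [-1.1, 0.4, 3.6]
opening: 0.0237
gripper_force: 30.0
```

```bash
python3 - <<'E'
from plant import *
import numpy as np,cv2
A=[]
for i in range(3):
    s=snapshot("scene"); o=get_obs(); A.append([*o["tool_pos"],*o["force"]])
print(np.array(A).mean(0).round(4),o["orientation"])
cv2.imwrite("pics/p1.png",cv2.resize(s["frame"][200:340,0:260,::-1],None,fx=3,fy=3,interpolation=cv2.INTER_CUBIC))
E
```

```text
[ 0.573  -0.2107  0.0666 -2.3127  0.3577  4.1603] [-1.79984928e+02 -2.19593683e-03 -1.01972040e+02]
```

View pics/p1.png

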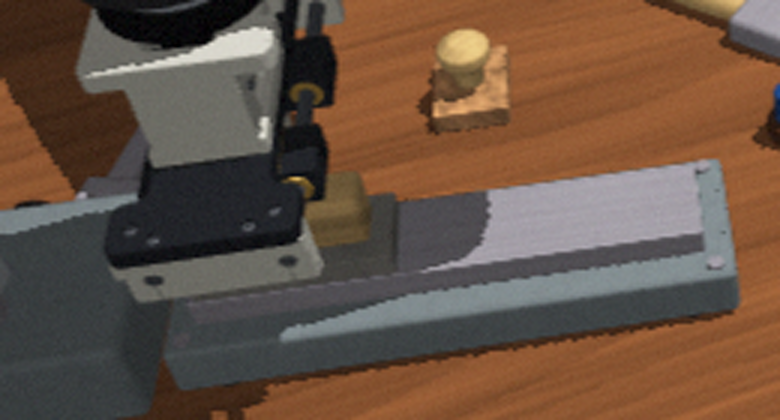

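The stone lies flat and lengthwise on the box end of the jaw (sole at about (340,250)). The jaw has visibly sunk and the force rise fits about 10 mm. Next is the stroke, with the second call continuing directly from the first.

play_rows --commands '[[[-0.2,0,0,0,0,0,0],[-0.5,0,0,0,0,0,0],[-0.9,0,0,0,0,0,0],[-1.4,0,0,0,0,0,0],[-1.9,0,0,0,0,0,0],[-2.4,0,0,0,0,0,0],[-2.9,0,0,0,0,0,0],[-3.4,0,0,0,0,0,0],[-3.9,0,0,0,0,0,0],[-4.4,0,0,0,0,0,0],[-4.9,0,0,0,0,0,0],[-5.4,0,0,0,0,0,0],[-5.9,0,0,0,0,0,0],[-6.4,0,0,0,0,0,0],[-6.9,0,0,0,0,0,0],[-7.4,0,0,0,0,0,0],[-7.9,0,0,0,0,0,0],[-8.4,0,0,0,0,0,0]]]'

```text
clock: 11.05
tool_pos: [0.5903, -0.128, 0.0664]
orientation: [180.0, -0.0, -102.0]
force: [-1.3, -5.3, 3.9]
opening: 0.0237
gripper_force: 30.0
```

play_rows --commands '[[[-0.5,0,0,0,0,0,0],[-1,0,0,0,0,0,0],[-1.5,0,0,0,0,0,0],[-2,0,0,0,0,0,0],[-2.5,0,0,0,0,0,0],[-3,0,0,0,0,0,0],[-3.5,0,0,0,0,0,0],[-4,0,0,0,0,0,0],[-4.5,0,0,0,0,0,0],[-5,0,0,0,0,0,0],[-5.5,0,0,0,0,0,0],[-6,0,0,0,0,0,0],[-6.5,0,0,0,0,0,0],[-6.9,0,0,0,0,0,0],[-7.2,0,0,0,0,0,0],[-7.4,0,0,0,0,0,0],[-7.5,0,0,0,0,0,0],[-7.5,0,0,0,0,0,0],[-7.5,0,0,0,0,0,0]]]'

```text
clock: 12.63
tool_pos: [0.6059, -0.0547, 0.0664]
orientation: [-180.0, 0.0, -102.0]
force: [-1.2, -0.9, 4.1]
opening: 0.0238
gripper_force: 30.0
```

```bash
python3 - <<'E'
from plant import *
import numpy as np,cv2
s=snapshot("scene"); o=get_obs(); print(o["tool_pos"],o["force"],o["orientation"],o["opening"])
cv2.imwrite("pics/p2.png",cv2.resize(s["frame"][200:340,40:300,::-1],None,fx=3,fy=3,interpolation=cv2.INTER_CUBIC))
E
```

```text
[ 0.60589656 -0.05473776  0.06636455] [-1.24575432 -0.45148192  4.18173689] [-1.79993845e+02  3.32197271e-02 -1.01981583e+02] 0.023977369386005493
```

View pics/p2.png

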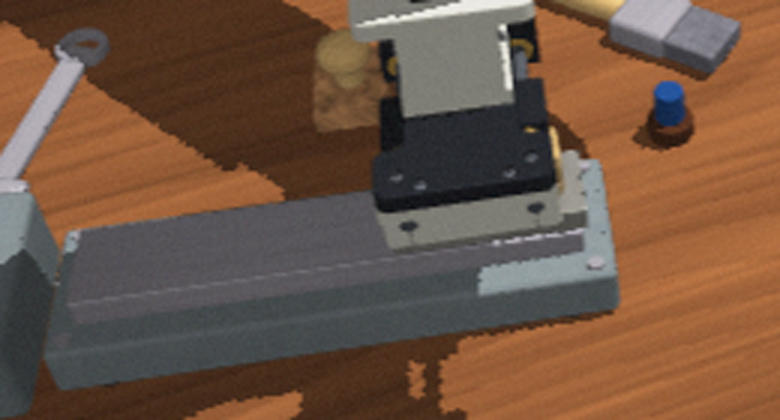

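The stone has reached the far end, flush at (585,215), with the force unchanged at about 4 N. Next I'll lift it and carry it to the tray.

play_rows --commands '[[[0,0,-0.4,0,0,0,0],[0,0,-1,0,0,0,0],[0,0,-1.8,0,0,0,0],[0,0,-3,0,0,0,0],[0,0,-4.5,0,0,0,0],[0,0,-6,0,0,0,0],[0,0,-7.3,0,0,0,0],[0,0,-8,0,0,0,0],[0,0,-8,0,0,0,0],[0,0,-8,0,0,0,0]]]'

```text
clock: 13.52
tool_pos: [0.6055, -0.0549, 0.1462]
orientation: [180.0, 0.0, -102.0]
force: [0.2, 0.1, -4.5]
opening: 0.0239
gripper_force: 30.0
```

```bash
python3 - <<'E'
from h import *
from plant import *
o=get_obs(); p=o["tool_pos"]; print(p,o["force"],o["opening"])
shift(p,-102,[.487,.355,p[2]],-90)
E
```

```text
[ 0.60545351 -0.0548631   0.14615796] [ 0.17653458  0.05436895 -4.45491098] 0.023903601129367437
cm [-37.63  20.11   0.  ] turn [ -0.   0. -12.]
```

play_rows --commands '[[[-0.8,0.4,0,0,0,-1,0],[-2.4,1.3,0,0,0,-2,0],[-4.6,2.5,0,0,0,-3,0],[-7.2,3.9,0,0,0,-4,0],[-10,5.4,0,0,0,-5,0],[-12.8,6.9,0,0,0,-6,0],[-15.6,8.4,0,0,0,-7,0],[-18.4,9.9,0,0,0,-8,0],[-21.2,11.4,0,0,0,-9,0],[-24,12.9,0,0,0,-10,0],[-26.8,14.4,0,0,0,-11,0],[-29.6,15.9,0,0,0,-12,0],[-32,17.2,0,0,0,-12,0],[-34.2,18.3,0,0,0,-12,0],[-36,19.2,0,0,0,-12,0],[-37.1,19.8,0,0,0,-12,0],[-37.6,20.1,0,0,0,-12,0],[-37.6,20.1,0,0,0,-12,0],[-37.6,20.1,0,0,0,-12,0],[-37.6,20.1,0,0,0,-12,0]]]'

```text
clock: 15.18
tool_pos: [0.4873, 0.3533, 0.1462]
orientation: [180.0, -0.0, -90.0]
force: [0.0, 0.5, -3.7]
opening: 0.0238
gripper_force: 30.0
```

play_rows --commands '[[[0,0,1,0,0,0,0],[0,0,3,0,0,0,0],[0,0,5,0,0,0,0],[0,0,7,0,0,0,0],[0,0,9,0,0,0,0],[0,0,10.5,0,0,0,0],[0,0,11.4,0,0,0,0],[0,0,11.8,0,0,0,0],[0,0,12.1,0,0,0,0],[0,0,12.2,0,0,0,0],[0,0,12.2,0,0,0,0],[0,0,12.2,0,0,0,0]]]'

```text
clock: 16.18
tool_pos: [0.4877, 0.3549, 0.0253]
orientation: [-179.9, 0.1, -90.0]
force: [-0.5, 0.1, -4.1]
opening: 0.0241
gripper_force: 30.0
```

play_rows --commands '[[[0,0,0.05,0,0,0,0],[0,0,0.1,0,0,0,0],[0,0,0.15,0,0,0,0],[0,0,0.15,0,0,0,0],[0,0,0.15,0,0,0,0]]]'

```text
clock: 16.6
tool_pos: [0.4872, 0.3545, 0.023]
orientation: [-180.0, 0.0, -90.0]
force: [0.2, 0.7, -3.7]
opening: 0.024
gripper_force: 30.0
```

play_rows --commands '[[[0,0,0.05,0,0,0,0],[0,0,0.1,0,0,0,0],[0,0,0.1,0,0,0,0],[0,0,0.1,0,0,0,0]]]'

```text
clock: 16.93
tool_pos: [0.4873, 0.3545, 0.0224]
orientation: [-180.0, 0.0, -90.0]
force: [-2.7, -0.2, 3.6]
opening: 0.0235
gripper_force: 30.0
```

Contact with the tray floor (the force rose by 7 N). I'll release gently and rise.

play_rows --commands '[[[0,0,0,0,0,0,0.4],[0,0,0,0,0,0,0.6],[0,0,0,0,0,0,0.6],[0,0,0,0,0,0,0.6],[0,0,0,0,0,0,0.6],[0,0,-0.5,0,0,0,0.6],[0,0,-2,0,0,0,0.6],[0,0,-4,0,0,0,0.6],[0,0,-7,0,0,0,0.6],[0,0,-10,0,0,0,0.6],[0,0,-13,0,0,0,0.6],[0,-4,-15,0,0,0,0.6],[0,-8,-15,0,0,0,0.6],[4,-10,-15,0,0,0,0.6],[8,-10,-15,0,0,0,0.6],[12,-10,-15,0,0,0,0.6],[16,-10,-15,0,0,0,0.6],[18,-10,-15,0,0,0,0.6],[18,-10,-15,0,0,0,0.6]]]'

```text
clock: 18.52
tool_pos: [0.5869, 0.1703, 0.1726]
orientation: [180.0, -0.0, -90.2]
force: [-0.5, 0.9, 0.2]
opening: 0.0526
gripper_force: 0.0
```

```bash
python3 - <<'E'
from plant import *
import cv2
s=snapshot("scene"); o=get_obs(); print(o["tool_pos"],o["force"],o["clock"],o["opening"])
cv2.imwrite("pics/end.png",s["frame"][:,:,::-1])
E
```

```text
[0.58734021 0.17219385 0.17262387] [-1.00961073  0.66632905  0.53396608] 18.5667 0.05214039945405472
```

View pics/end.png

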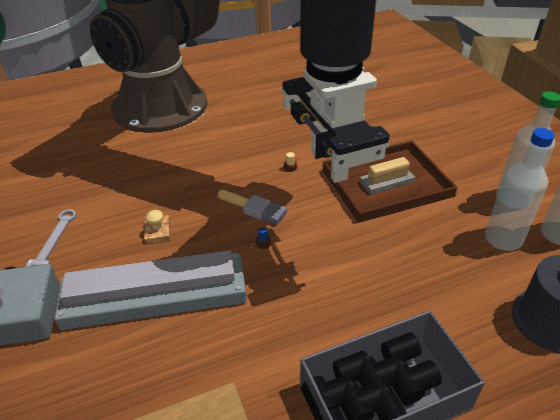

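The stone rests flat in the tray at (388,178), the gripper is clear of it, and the jaw is back up.

```bash
python3 -c "
from plant import *
print(close_job())"
```

```text
the job is handed in; nothing more can be done
None
```

The long stone was stroked along the full jaw in one pass at about half travel (about 10 mm, judged from tool height and force), then set flat in the tray; I handed the job in at about 18.6 s, and no verdict came back.

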